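# Clamp a sample glass with a ratchet-lever clamp

## Robot

A 7-joint arm with a two-finger parallel gripper is mounted at the origin on a cart in front of the work surface, level with it; the furniture and walls round the work are solid. World frame = base frame: x ahead of the robot, y to its left, z up, the work surface at z = 0. Lengths are in mm, angles in rad, forces in N, time in s.
With the tool pointing down it reaches from about 425 to 975 mm from the base axis. Payload 16.7 kg.
Tool frame: the origin (TCP) lies midway between the tips of the shut fingers; the grasp point (between the pads) lies 19 mm behind it (bot.hold_point_z is the distance from the TCP to the grasp point, in mm); z points along the fingers, y is the direction in which the jaws open and shut (so a half turn about z gives the same grasp; the last joint's range is limited). The gripper opens to 85 mm and grips with 20 to 120 N. Pads are 22 mm wide; open, the fingers measure 114 mm over their backs; the gripper's body (76 mm by 85 mm) begins 54 mm behind the grasp point. The pads swing forward as they close: fully open they stand 13 mm farther back than shut.
Start: joints at [1.183, 0.426, 0.074, 1.606, -0.034, 1.111, -0.067], TCP at [159.633, -655.815, 231.302] pointing down, gripper open.
Joint ranges: [-2.85, 2.85], [-0.5, 2.14], [-1.23, 1.37], [0.21, 2.46], [-1.02, 4.16], [0.16, 2.05], [-2.73, 2.73]. Speed limits (rad/s): [1.89, 1.89, 2.39, 2.39, 3.01, 3.01, 3.01].

## Interface

Orientations are given as a unit quaternion [x, y, z, w].
In Python, from cell import bot gives the robot as it stands. Calls block until the motion is done:
- bot.move_to(position, orientation): joint-space move of the TCP to a pose.
- bot.move_straight(position, orientation=None, max_speed=150, max_force=None): straight line of the TCP; orientation=None keeps the orientation; max_speed is the mean speed in mm/s. With max_force (N) it stops when the force on the tool has changed by that much, and returns True; else False.
- bot.movej(angles): joint-space move.
- bot.set_gripper(opening, grip_force=None): finger opening in mm; grip_force is the grip in N (None keeps the last); returns when the fingers have stopped.
- bot.hold(seconds).
- bot.inverse_kinematics(position, orientation): joint angles nearest the present ones, or None.
- bot.sense(): the state.
- bot.grab_frame(name): name is "scene" or "top" or "wrist"; returns a dict with "color" (384x512x3 uint8, red, green, blue), "fx", "fy", "cx", "cy" (pixels), "R" (3x3) and "t" (3): a world point X has camera coordinates R X + t; the wrist camera has in their place "T_tool_cam" (4x4, takes a point from camera to tool coordinates, whose origin is the TCP and whose axes are the flange's). Camera axes: x right, y down, z forward; pixel columns grow to the right and rows downward; lengths in mm; the calibration is good to about 2 mm. A picture is of the moment at which its call begins: read the wrist's pose just before it. There is no depth.
A pose or a line that the arm cannot do raises bot.PlanningError and nothing moves.
- bot.sign_off(): hands the job in, once; it reports no verdict.
The state is a dict: "time_s": time; "joint_pos": joint angles; "joint_velocities": joint speeds; "effort": joint torques, N m; "tcp_pos": TCP position; "tcp_rot": TCP orientation; "wrist_force": force on the tool from outside, world axes, zero at the start; "moment": the same for the moment, N m; "width": finger opening in mm.
Only numpy, scipy, OpenCV 4.12 (cv2) and the standard library are available. Lean on these libraries where they do the work, as an engineer would, in place of code of your own. Each camera call takes 0.05 s, during which the arm holds its last target. There are 200 camera calls.

## Task

Clamp the sample glass so that its tight lid can be pulled off later: swing the red-knobbed ratchet lever back and forth, feeling the load at the knob, until the rubber pad holds the glass firmly against the V block, so that moving the knob in the tightening direction takes about 8 N; at about 12 N the glass would crack. Then put the lever back against its rest stop and let go. Work by the lever only, and leave the jaw, the glass and the things standing round the clamp alone.

Things in the scene. Friction and masses are not known exactly. Their poses are not given: they have to be found in the camera images.
- clamp: ratchet clamp: grey bed 130 x 310 x 12 mm fixed to the worktop. Origin: centre of its underside; z up, x from the robot's side to the back, y along the bed from the lever towards the V block
- wheel_axis (a point): on the upright axis of ratchet wheel and lever, clamp x 0, y -100 mm, 58 mm above the worktop (top of the hub nut). Wheel 24 teeth, 72 mm across. Friction alone asks about 1.5 N at the knob in the working stroke; once the pad presses the glass home, 0.23 N more per newton of clamping (summed over both faces of the V). Firm is 10 to 36 N of clamping; above 44 N the glass cracks. Each notch adds 14.5 N
- lever (a joint): lever angle, rad, anticlockwise from above: 0 at the rest stop, 0.95 at the far stop (hard stops). Rising is the working stroke: after about 0.05 of play it drives the wheel, a notch per 0.26, 3 in a full stroke; ending between notches falls back to the last one. Swinging back to 0 only clicks, a second pawl holds the wheel. It stays where it is left
- knob (a point): centre of the lever's upright red round grip, 18 mm in diameter, standing from 51 to 107 mm above the worktop (centre 85 mm), 90 mm from the wheel axis. At lever 0 it lies from the axis towards the clamp's -x, 27 degrees round to +y; at 0.95, 27 degrees round to -y. Lever top 51 mm high below it, else free all round
- jaw: aluminium jaw, upright 36 mm wide, 63 mm high; moves 6.3 mm a notch in the clamp's +y. It carries a sleeve, set out by an amount not known beforehand (so 16 to 52 mm of free travel before the pad presses the glass home), and on it the rubber pad, 46 mm up, with a 2 N/mm spring of 30 mm travel. Origin under the upright at worktop height
- vblock: grey V block with rubber faces (80 mm wide, 62 mm high), fixed at the +y end of the clamp; origin at its foot at the bottom of the V, which opens to the clamp's -y
- sample_glass: clear sample glass with brown soil in it and a film lid on top, 49 mm in diameter, 76 mm high, standing upright on the bed between pad and V block; origin: centre of its underside
- beaker: glass beaker, 67 mm wide, 82 mm high, standing by the clamp on the robot's side; origin: centre of its underside
- dish: flat glass Petri dish, 92 mm wide, 15 mm high, to the right of the clamp; origin: centre of its underside
- stopper: red rubber stopper, 31 mm wide, 30 mm high, behind the clamp; origin: centre of its underside
Things that resemble listed ones, but are neither listed nor needed, are in the scene too. What is shaped like the sample_glass but turquoise is not meant.

How it is judged (in metres and radians):
On the way:
1. the pad presses the glass into the V block with more than 10 N (contact force between vblock and sample_glass above 10 N), for 0.2 s.
At the end, for the whole second after the job is handed in: the glass is clamped in the V block with 10 to 36 N, stands upright (within 0.1 rad) and at rest, and the lever is back within 0.15 rad of its rest stop (contact force between vblock and sample_glass between 10 and 36 N and value of joint lever below 0.15 rad and angle between sample_glass's own z axis and vertical below 0.1 rad and linear speed of sample_glass below 0.01 m/s); the robot touches nothing.
It fails at once if the glass is clamped with more than 44 N (contact force between vblock and sample_glass above 44 N).
It fails at once if the robot pushes the glass with more than 2 N (contact force between the arm and sample_glass above 2 N).
It fails at once if the fingers push the glass with more than 2 N (contact force between the fingers and sample_glass above 2 N).
It fails at once if the jaw is pushed directly by the robot with more than 2 N (contact force between any of the arm, the fingers and jaw above 2 N).
It fails at once if a thing standing round the clamp is moved by more than 15 mm (distance of any of beaker, dish, stopper from where it was at the start of the episode above 0.015 m).
It also fails if it takes over 69 s, if anything falls off the work surface, if the arm or the gripper's body presses on something with over 40 N, if the wrist force passes 120 N, or if a joint passes its speed limit or range.

## Working session

There is one attempt and no reset: what is moved stays moved. The work goes in short steps, each a Python script; the robot and the scene stay as the last script left them, time stands still between calls to the robot, and variables do not carry over. Pictures are saved under pics/ and viewed, about 8 in all and at most 12, crops included, and the job is handed in when it is done.

```bash
mkdir -p pics; ls
python3 - <<'E'
from cell import bot
import cv2,numpy as np
for n in ("scene","top"):
    f=bot.grab_frame(n); cv2.imwrite(f"pics/{n}0.png",cv2.resize(f["color"][:,:,::-1],(800,600),interpolation=cv2.INTER_CUBIC))
    print(n,f["fx"],f["fy"],f["cx"],f["cy"],np.round(f["R"],4).tolist(),np.round(f["t"],1).tolist())
print(bot.sense(),bot.hold_point_z)
E
```

```text
pics
scene 361.5934565808531 361.5934565808531 259.9239771942855 193.33473854894214 [[0.6271, -0.7789, -0.0092], [-0.316, -0.2436, -0.917], [0.712, 0.5779, -0.3989]] [-355.2, 281.0, 509.1]
top 465.4751621815556 465.4751621815556 254.53611312531453 188.3017074652685 [[0.0027, -1.0, 0.0015], [-0.9887, -0.0029, -0.1502], [0.1502, -0.0011, -0.9887]] [12.3, 599.9, 960.0]
{'time_s': 0.1, 'joint_pos': array([ 1.18249441,  0.42669385,  0.07382433,  1.60651928, -0.03410889,
        1.11071828, -0.06706294]), 'joint_velocities': array([-0.00155249, -0.00132272,  0.00095074, -0.00099934, -0.00177715,
       -0.00022649, -0.00084802]), 'effort': array([ 6.18630162e-03, -9.51544118e+01,  3.77091452e+00, -4.64404321e+01,
        1.97363226e-02,  6.76680735e-03, -4.67982295e-05]), 'tcp_pos': array([ 159.58331496, -655.52441023,  230.67392919]), 'tcp_rot': array([ 9.92878339e-01,  1.19131488e-01, -9.30547423e-05, -5.32169610e-04]), 'wrist_force': array([0.88990512, 0.16232966, 0.78170922]), 'moment': array([-0.06272955,  0.00359828,  0.02047467]), 'width': 85.17169026489124} 18.700000000000003
```

View pics/scene0.png

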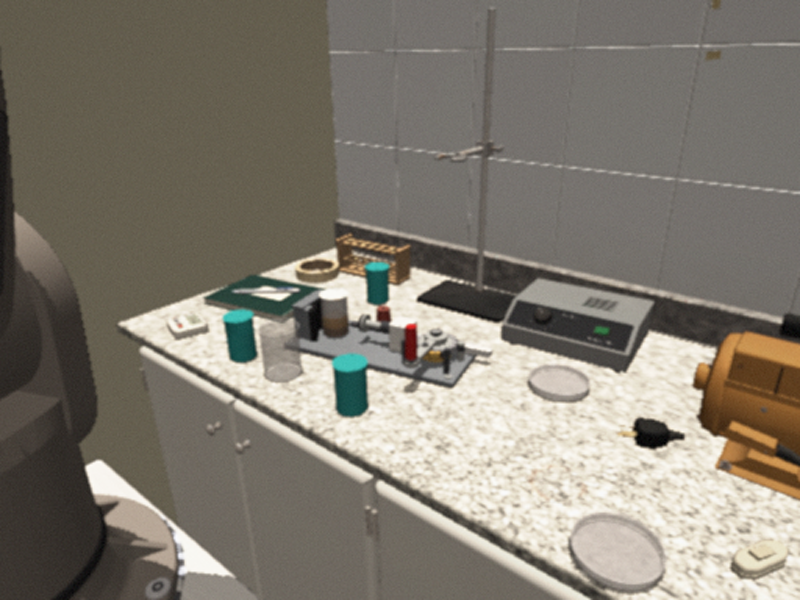

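View pics/top0.png

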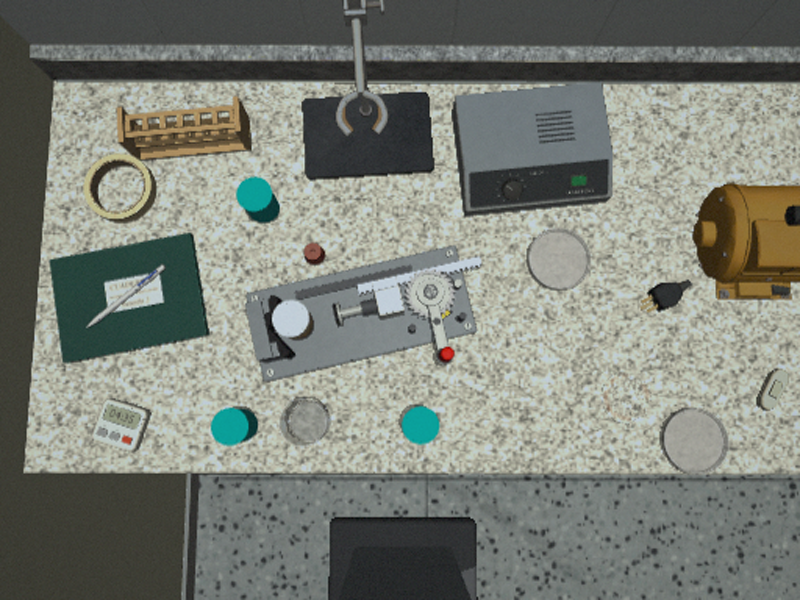

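Top view (800x600 coordinates): hub nut (431,291), knob (446,354), rest pin ≈(411,329), far pin ≈(460,318). The sample glass with the white lid is at (291,320) on the clamp. The beaker is at (305,420), with the turquoise glasses elsewhere. The lever does not seem to be at rest.

```bash
cat > h.py <<'E'
import numpy as np,cv2
from cell import bot
from scipy.spatial.transform import Rotation as Rn
def ray(f,uv,z,R=None,t=None):
    R=np.array(f["R"]) if R is None else R; t=np.array(f["t"]) if t is None else t
    d=R.T@np.array([(uv[0]-f["cx"])/f["fx"],(uv[1]-f["cy"])/f["fy"],1]); c=-R.T@t
    return c+d*(z-c[2])/d[2]
def wristRt(f,s):
    T=np.eye(4);T[:3,:3]=Rn.from_quat(s["tcp_rot"]).as_matrix();T[:3,3]=s["tcp_pos"]
    M=np.linalg.inv(T@np.array(f["T_tool_cam"])); return M[:3,:3],M[:3,3]
def quat(yaw): # tool down, tool y along world direction yaw
    y=np.array([np.cos(yaw),np.sin(yaw),0]);z=np.array([0,0,-1.])
    return Rn.from_matrix(np.c_[np.cross(y,z),y,z]).as_quat()
E
python3 - <<'E'
from h import *
f=bot.grab_frame("top"); k=.64
P=lambda u,v,z:ray(f,(u*k,v*k),z)
c=[P(*p,12)[:2] for p in((247,297),(457,247),(475,332),(267,381))]
print(np.round(c)); yd=(c[0]+c[3]-c[1]-c[2])/2; ya=np.arctan2(yd[1],yd[0]); print("len",np.hypot(*yd),"clamp y dir",ya,"centre",np.mean(c,0))
hub=P(431,291,58); kn=P(446,354,107); d=(kn-hub)[:2]
print(hub,kn,np.hypot(*d)); 
y=np.array([np.cos(ya),np.sin(ya)]);x=np.array([y[1],-y[0]])
print("hub from centre model",np.mean(c,0)-100*y)
a=np.arctan2(d@y,-d@x); print("angle round to +y deg",np.degrees(a),"lever",np.radians(27)-a)
for n,p in dict(beaker=(305,420,0),turq=(420,425,76),jaw=(389,302,63),glass=(291,320,76)).items(): print(n,P(*p))
for kk in (0,1,2,3): print(bot.inverse_kinematics([kn[0],kn[1],150],quat(ya+np.pi*kk)))
E
```

```text
[[600. 229.]
 [674. -71.]
 [551. -96.]
 [481. 197.]]
len 305.1601411795656 clamp y dir 1.8083131881808072 centre [576.67706991  64.66047294]
[602.51403714 -31.49468613  58.        ] [513.24207629 -48.0367387  107.        ] 90.79164332173809
hub from centre model [600.20606283 -32.53204988]
angle round to +y deg 3.1109024694506493 lever 0.41694340723813283
beaker [427.2431708  143.94274313   0.        ]
turq [422.79650368 -15.55213236  76.        ]
jaw [586.47552162  25.73549702  63.        ]
glass [560.05528576 156.02318756  76.        ]
[ 0.68309332  0.37876881 -0.85443831  1.99958498  0.35861309  0.91835343
  1.44977507]
[ 0.36648563  0.29722608 -0.46443944  2.01619096  0.17314374  0.86554572
 -1.52640871]
[ 0.68309332  0.37876881 -0.85443831  1.99958498  0.35861309  0.91835343
  1.44977507]
[ 0.36648563  0.29722608 -0.46443944  2.01619096  0.17314374  0.86554572
 -1.52640871]
```

Run:
```python
from h import *
bot.move_to([508,-48,230],quat(2.908+.42+np.pi/2))
bot.set_gripper(45)
s=bot.sense(); f=bot.grab_frame("wrist"); R,t=wristRt(f,s)
for n,X in dict(knob=(513,-48,107),hub=(602,-32,58)).items():
    c=R@np.array(X)+t; print(n,c[0]/c[2]*f["fx"]+f["cx"],c[1]/c[2]*f["fy"]+f["cy"])
cv2.imwrite("pics/w1.png",cv2.resize(f["color"][:,:,::-1],(800,600),interpolation=cv2.INTER_CUBIC))
np.savez("w1.npz",R=R,t=t,fx=f["fx"],fy=f["fy"],cx=f["cx"],cy=f["cy"]); print(s["time_s"],s["joint_pos"],s["wrist_force"],bot.sense()["width"])
```

```text
knob 254.62129422734733 182.37895545980058
hub 255.34751930855543 71.8260237263677
3.1083 [ 0.41462642  0.19416935 -0.50091694  1.94604988  0.10842701  1.02736512
 -1.51900322] [-0.43091808 -0.67716003 -0.54898448] 45.138071783695956
```

View pics/w1.png

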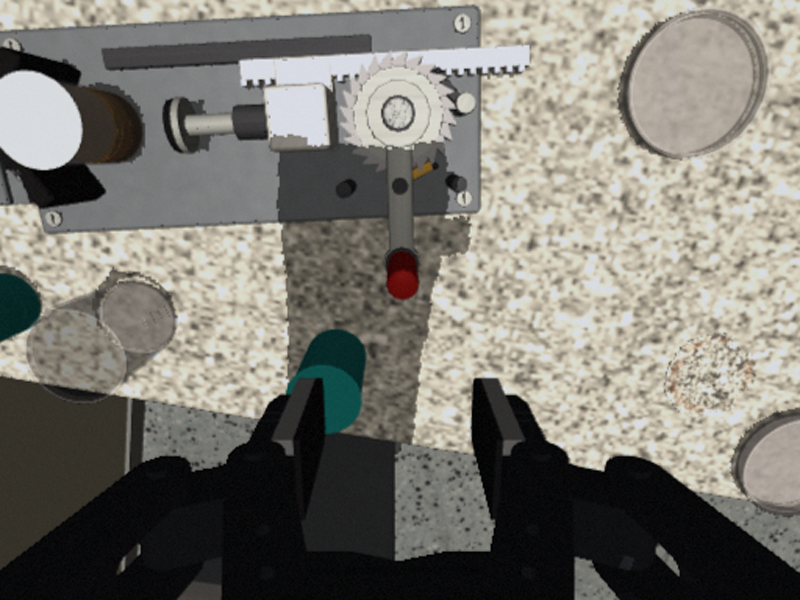

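The lever is at about 0.42. The knob in the wrist view is at (402,283), 2-3 px from the prediction, so the estimate is good enough to grip.

```bash
cat >> h.py <<'E'
AX=np.array([602.5,-32.]);A0=2.908;Z=62;RAD=90.
def pose(th,r=RAD):
    a=A0+th; return [AX[0]+r*np.cos(a),AX[1]+r*np.sin(a),Z],quat(a+np.pi/2)
def go(th,speed=60): p,q=pose(th); return bot.move_straight(p,q,max_speed=speed)
def forces(th,n=3,b=np.zeros(3)):
    W=[]
    for _ in range(n): bot.hold(.04); s=bot.sense(); W.append(s["wrist_force"])
    W=np.mean(W,0)-b; a=A0+th
    p=s["tcp_pos"]-np.r_[AX,0]; th_act=(np.arctan2(p[1],p[0])-A0)%(2*np.pi); th_act=(th_act+np.pi)%(2*np.pi)-np.pi
    return s["time_s"],th_act,np.hypot(p[0],p[1]),-(W@[-np.sin(a),np.cos(a),0]),W@[np.cos(a),np.sin(a),0],W[2]
E
python3 - <<'E'
from h import *
d=np.load("w1.npz"); f={k:float(d[k]) for k in("fx","fy","cx","cy")}
kn=ray(f,(402*.64,283*.64),107,d["R"],d["t"]); hub=ray(f,(398*.64,113*.64),58,d["R"],d["t"]); v=(kn-hub)[:2]
print(kn,hub,np.hypot(*v)); th=(np.arctan2(v[1],v[0])-A0)%(2*np.pi); print("lever",th)
q=quat(A0+th+np.pi/2)
bot.move_to([kn[0],kn[1],130],q)
print(bot.move_straight([kn[0],kn[1],Z],q,max_speed=80,max_force=8))
b=np.mean([(bot.hold(.04),bot.sense()["wrist_force"])[1] for _ in range(5)],0); np.save("b.npy",b); print("base",b)
bot.set_gripper(10,20); print(bot.sense()["width"]); pr=lambda *a:print(np.round(a,2))
pr(*forces(th,b=b))
for t in np.arange(th-.06,.08,-.06):
    go(t); pr(t,*forces(t,b=b,n=2))
E
```

```text
[514.48327928 -49.9926617  107.        ] [601.48441434 -31.51993159  58.        ] 88.94065021655685
lever 0.4428129564025509
False
base [-0.27851294 -0.10330035  0.41361773]
17.2368129529654
[ 5.32  0.44 89.82  0.68  1.13  5.18]
[ 0.38  5.66  0.38 89.85  2.1   1.    6.02]
[ 0.32  5.99  0.32 89.99  1.36  2.28  5.74]
[ 0.26  6.32  0.26 90.09  1.67  2.76  7.11]
[ 0.2   6.66  0.2  90.03  0.2   2.15  6.57]
[ 0.14  6.99  0.14 90.18 -1.24  3.4   7.35]
[8.000e-02 7.320e+00 8.000e-02 9.026e+01 3.600e-01 4.430e+00 8.380e+00]
```

```bash
cat >> h.py <<'E'
def step(t,n=4,v=60):
    go(t,v); r=forces(t,n,np.load("b.npy")); print("%.2f |t %.2f th %.3f r %.1f tan %.2f rad %.2f z %.2f"%((t,)+r)); return r[3]
E
python3 - <<'E'
from h import *
for t in (.04,.01,-.01,-.03):
    if step(t)<-5: print("stop");break
for t in (.02,.06,.13,.2,.26,.3,.34,.42,.5,.56,.6,.68,.76,.82,.87):
    if step(t)>7.5: print("HIGH");break
E
```

```text
0.04 |t 7.74 th 0.041 r 90.3 tan -0.44 rad 4.90 z 8.31
0.01 |t 8.16 th 0.011 r 90.4 tan -0.29 rad 4.90 z 8.82
-0.01 |t 8.57 th -0.008 r 90.4 tan -0.84 rad 5.04 z 9.37
-0.03 |t 8.99 th -0.022 r 90.4 tan -3.51 rad 4.76 z 10.45
0.02 |t 9.41 th 0.025 r 90.3 tan -1.71 rad 4.44 z 8.91
0.06 |t 9.82 th 0.063 r 90.3 tan -0.26 rad 3.67 z 8.05
0.13 |t 10.25 th 0.133 r 90.2 tan -0.47 rad 3.84 z 7.49
0.20 |t 10.68 th 0.203 r 90.1 tan 0.16 rad 2.28 z 6.23
0.26 |t 11.09 th 0.265 r 90.0 tan -1.22 rad 2.13 z 5.83
0.30 |t 11.51 th 0.304 r 89.9 tan -1.04 rad 1.11 z 5.59
0.34 |t 11.93 th 0.343 r 89.8 tan -0.00 rad 0.61 z 5.43
0.42 |t 12.36 th 0.422 r 89.7 tan 0.17 rad -0.76 z 4.51
0.50 |t 12.79 th 0.500 r 89.6 tan -1.41 rad -3.54 z 3.78
0.56 |t 13.21 th 0.559 r 89.5 tan -1.59 rad -5.43 z 2.72
0.60 |t 13.62 th 0.596 r 89.5 tan -1.40 rad -5.52 z 3.26
0.68 |t 14.06 th 0.675 r 89.5 tan 0.77 rad -5.28 z 4.03
0.76 |t 14.49 th 0.756 r 89.3 tan -0.28 rad -6.35 z 3.85
0.82 |t 14.91 th 0.815 r 89.2 tan -0.56 rad -6.35 z 3.49
0.87 |t 15.32 th 0.864 r 89.1 tan 0.22 rad -6.30 z 4.00
```

```bash
sed -i 's/AX=np.array.*;A0/AX=np.array([602.2,-30.5]);A0/' h.py
python3 - <<'E'
from h import *
for t in (.6,.3,.1,0.04,0.02,.0):
    if step(t,3)<-5: print("stop");break
bot.set_gripper(28); step(.01,8); f=bot.grab_frame("top")
b=np.mean([(bot.hold(.04),bot.sense()["wrist_force"])[1] for _ in range(6)],0); np.save("b.npy",b); print("base",b)
bot.set_gripper(10,20); step(.02,8)
c=f["color"][140:260,150:320,::-1]; cv2.imwrite("pics/t2.png",cv2.resize(c,None,fx=4.5,fy=4.5,interpolation=cv2.INTER_CUBIC))
E
```

```text
0.60 |t 16.02 th 0.598 r 89.9 tan 2.05 rad -2.03 z 8.85
0.30 |t 16.75 th 0.304 r 90.0 tan 1.62 rad -1.01 z 9.27
0.10 |t 17.32 th 0.104 r 89.9 tan 1.30 rad -1.29 z 8.56
0.04 |t 17.70 th 0.047 r 89.9 tan -0.65 rad -1.45 z 9.16
0.02 |t 18.07 th 0.028 r 89.9 tan -0.70 rad -1.10 z 9.77
0.00 |t 18.45 th 0.009 r 89.9 tan -1.26 rad -1.16 z 9.86
0.01 |t 19.30 th 0.010 r 90.0 tan 0.41 rad -0.29 z -0.52
base [-0.16617491 -0.2401288   0.31321395]
0.02 |t 20.42 th 0.020 r 90.0 tan -0.36 rad 1.01 z 3.27
```

View pics/t2.png

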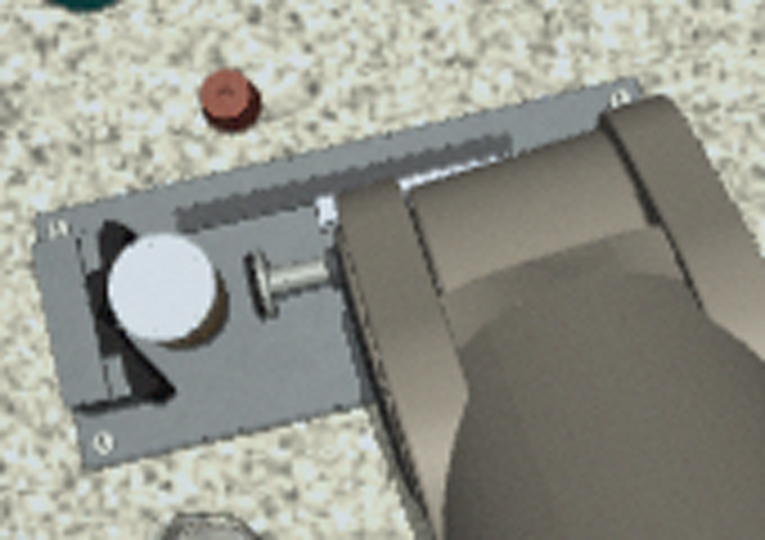

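The pad has advanced about 19 mm (crop face x≈250, previously ≈296), which is 3 notches. The gap left to the glass is about 11 mm, so I now go a notch at a time.

Run:
```python
from h import *
for t in (.1,.2,.28,.32,.36,.42,.48,.54,.58,.62):
    if step(t,7)>5: print("HIGH");break
```

```text
0.10 |t 20.98 th 0.100 r 90.0 tan -0.56 rad 1.50 z 4.36
0.20 |t 21.57 th 0.199 r 90.0 tan -0.94 rad 1.29 z 4.62
0.28 |t 22.12 th 0.280 r 90.0 tan -1.03 rad 0.93 z 4.35
0.32 |t 22.67 th 0.320 r 90.0 tan -0.59 rad 1.24 z 4.44
0.36 |t 23.21 th 0.359 r 89.9 tan 0.70 rad 0.48 z 4.81
0.42 |t 23.75 th 0.420 r 90.0 tan 0.98 rad 0.46 z 4.41
0.48 |t 24.29 th 0.480 r 89.9 tan 0.28 rad -0.08 z 4.60
0.54 |t 24.83 th 0.540 r 89.9 tan -0.59 rad -0.62 z 3.59
0.58 |t 25.38 th 0.579 r 89.9 tan -0.57 rad -1.25 z 3.79
0.62 |t 25.92 th 0.618 r 89.9 tan 0.80 rad -1.85 z 3.76
```

Run:
```python
from h import *
for t in (.68,.74,.79,.83,.86):
    if step(t,8)>5: print("HIGH");break
f=bot.grab_frame("top")
c=f["color"][140:260,150:320,::-1]; cv2.imwrite("pics/t3.png",cv2.resize(c,None,fx=4.5,fy=4.5,interpolation=cv2.INTER_CUBIC))
```

```text
0.68 |t 26.50 th 0.679 r 89.9 tan 0.60 rad -2.33 z 3.85
0.74 |t 27.08 th 0.739 r 89.9 tan -0.37 rad -3.16 z 3.30
0.79 |t 27.67 th 0.789 r 89.9 tan -0.83 rad -3.91 z 2.86
0.83 |t 28.25 th 0.829 r 89.9 tan -0.10 rad -4.70 z 3.54
0.86 |t 28.83 th 0.859 r 89.9 tan 0.95 rad -4.89 z 3.96
```

View pics/t3.png

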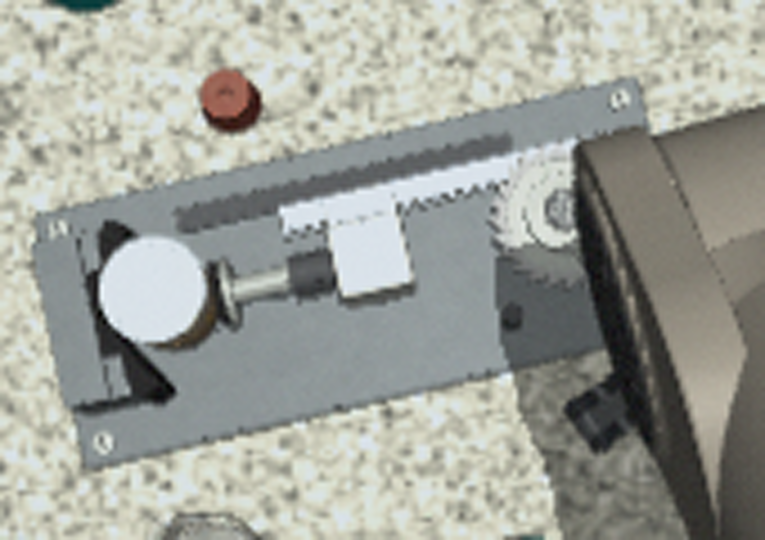

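The pad now touches the glass and has pushed it about 3.5 mm toward the V (lid centre 163→155 px). There is still no load at the knob. Next: swing back, re-grip, take one careful notch.

Run:
```python
from h import *
for t in (.45,.1,0.03,.0):
    if step(t,3)<-5: print("stop");break
bot.set_gripper(28); bot.hold(.3)
b=np.mean([(bot.hold(.04),bot.sense()["wrist_force"])[1] for _ in range(8)],0); np.save("b.npy",b); print("base",b)
bot.set_gripper(10,20)
for t in (.03,.12,.2,.25,.29,.32,.34):
    if step(t,9)>6: print("HIGH");break
```

```text
0.45 |t 29.77 th 0.454 r 89.9 tan 0.37 rad -5.63 z 1.35
0.10 |t 30.57 th 0.103 r 90.0 tan 2.38 rad -4.38 z 1.96
0.03 |t 30.95 th 0.036 r 90.0 tan -0.33 rad -3.82 z 3.28
0.00 |t 31.32 th 0.004 r 90.0 tan -0.94 rad -3.99 z 3.27
base [-0.16457352 -0.14369379 -0.24545405]
0.03 |t 33.08 th 0.030 r 90.0 tan -1.20 rad 1.17 z 3.79
0.12 |t 33.74 th 0.119 r 90.0 tan 0.01 rad 1.59 z 5.08
0.20 |t 34.38 th 0.198 r 89.9 tan 2.93 rad 0.76 z 3.89
0.25 |t 35.01 th 0.249 r 89.9 tan 3.97 rad -0.36 z 3.77
0.29 |t 35.63 th 0.289 r 89.9 tan 4.31 rad -1.03 z 3.72
0.32 |t 36.26 th 0.319 r 89.9 tan 4.82 rad -1.65 z 3.74
0.34 |t 36.88 th 0.339 r 89.9 tan 4.83 rad -2.43 z 3.15
```

Load is rising: 4.8 N at the knob at the first notch of this stroke, which is about 12-15 N of clamping. One more notch should give about 8 N, approached carefully.

Run:
```python
from h import *
for t in (.4,.46,.51,.55,.575,.595):
    if step(t,9)>8.8: print("HIGH");break
```

```text
0.40 |t 37.51 th 0.399 r 89.9 tan 4.86 rad -2.70 z 3.60
0.46 |t 38.13 th 0.457 r 89.9 tan 5.59 rad -2.70 z 3.74
0.51 |t 38.76 th 0.507 r 89.9 tan 5.55 rad -2.81 z 3.94
0.55 |t 39.38 th 0.547 r 89.9 tan 5.97 rad -3.18 z 3.88
0.57 |t 40.01 th 0.570 r 89.9 tan 6.67 rad -3.24 z 4.43
0.59 |t 40.63 th 0.589 r 89.9 tan 6.92 rad -3.29 z 4.56
```

Run:
```python
from h import *
step(.61,9)
for t in (.45,.2,0.05,.0):
    if step(t,4)<-5: print("stop");break
for t in (.06,.09,.12):
    if step(t,8)>9: print("HIGH");break
for t in (.05,.01): step(t,3)
```

```text
0.61 |t 41.26 th 0.604 r 89.9 tan 7.23 rad -3.14 z 5.05
0.45 |t 41.82 th 0.456 r 90.0 tan 0.68 rad -2.66 z 2.98
0.20 |t 42.51 th 0.206 r 89.9 tan -0.45 rad -3.10 z 2.62
0.05 |t 43.05 th 0.053 r 90.0 tan 1.59 rad -2.93 z 2.38
0.00 |t 43.47 th 0.004 r 90.0 tan -0.88 rad -3.39 z 3.61
0.06 |t 44.05 th 0.059 r 90.0 tan 0.40 rad -2.53 z 3.20
0.09 |t 44.63 th 0.087 r 90.1 tan 3.97 rad -1.13 z 3.05
0.12 |t 45.22 th 0.119 r 90.1 tan 4.24 rad -1.11 z 3.09
0.05 |t 45.60 th 0.054 r 90.1 tan 1.71 rad -0.95 z 4.32
0.01 |t 45.98 th 0.014 r 90.0 tan 0.24 rad -0.34 z 4.79
```

The reload reading of 4.2 N is lower than expected, so I'm checking the jaw travel in an image to see whether the second notch was kept.

Run:
```python
from h import *
f=bot.grab_frame("top")
c=f["color"][140:260,150:320,::-1]; n=cv2.resize(c,None,fx=4.5,fy=4.5,interpolation=cv2.INTER_CUBIC); cv2.imwrite("pics/t4.png",n)
o=cv2.imread("pics/t3.png")
cv2.imwrite("pics/cmp.png",np.vstack([cv2.resize(i[170:350,60:460],(800,296*360//296//1 if 0 else 300)) for i in(o,n)]))
```

```text
(no output)
```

View pics/cmp.png

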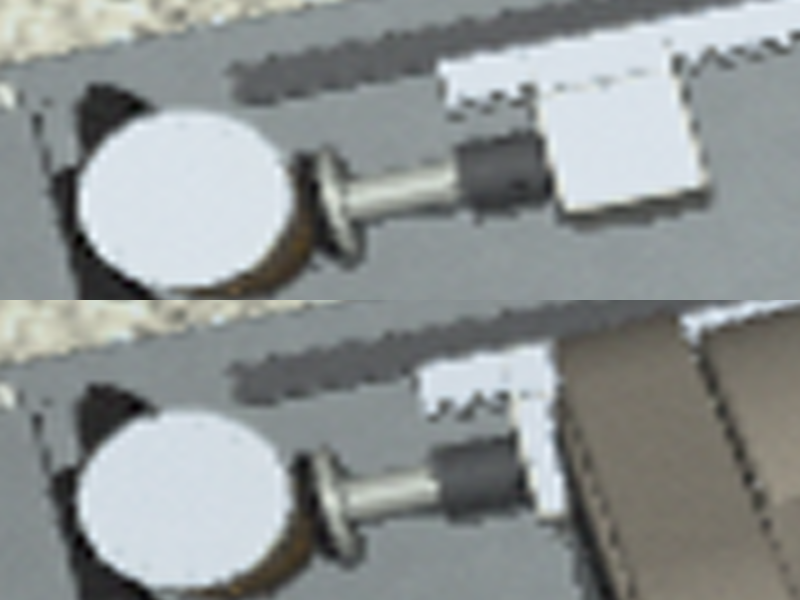

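Jaw gain since the pad came home is about 5.5 mm, so only one notch of compression holds and the second fell back. That is about 13-16 N. I'll redo the second notch with a bit more travel.

Run:
```python
from h import *
hi=False
for t in (.15,.24,.30,.34,.37,.385):
    if step(t,6)>9: print("HIGH");break
for t in (.2,.01): step(t,3,100)
step(.1,6);step(.01,2)
f=bot.grab_frame("top")
c=f["color"][140:260,150:320,::-1]; n=cv2.resize(c,None,fx=4.5,fy=4.5,interpolation=cv2.INTER_CUBIC)
o=cv2.imread("pics/t4.png")
cv2.imwrite("pics/cmp2.png",np.vstack([cv2.resize(i[170:350,60:460],(800,300)) for i in(o,n)]))
```

```text
0.15 |t 46.63 th 0.147 r 90.0 tan 2.18 rad -0.65 z 4.13
0.24 |t 47.17 th 0.233 r 89.9 tan 5.08 rad -1.46 z 2.58
0.30 |t 47.67 th 0.295 r 89.9 tan 4.87 rad -1.66 z 3.05
0.34 |t 48.17 th 0.334 r 89.9 tan 5.55 rad -1.30 z 3.44
0.37 |t 48.67 th 0.361 r 89.9 tan 6.68 rad -1.63 z 3.43
0.39 |t 49.17 th 0.375 r 89.9 tan 7.68 rad -1.74 z 3.77
0.20 |t 49.62 th 0.206 r 90.0 tan 0.84 rad -1.19 z 2.99
0.01 |t 50.09 th 0.018 r 90.0 tan -0.39 rad -0.87 z 3.12
0.10 |t 50.62 th 0.098 r 90.0 tan 4.20 rad -1.38 z 0.94
0.01 |t 50.99 th 0.015 r 90.0 tan 0.23 rad -1.26 z 1.76
```

View pics/cmp2.png

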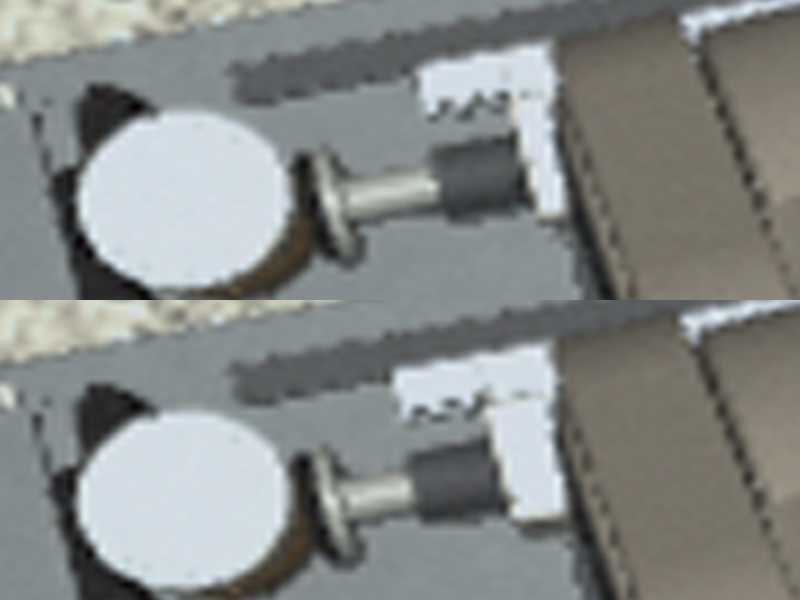

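A full notch was kept this time (rack end 418→394, about 46 px of spring compression in all, roughly 24-27 N). The knob read 7.7 N at the end of the stroke. Releasing now.

Run:
```python
from h import *
bot.set_gripper(32)
p,q=pose(.01); p[2]=230; bot.move_straight(p,q,max_speed=120)
p[0]-=0; s=bot.sense(); f=bot.grab_frame("wrist"); R,t=wristRt(f,s)
m=cv2.inRange(f["color"],(110,0,0),(255,60,60)); print(s["time_s"],s["wrist_force"])
cv2.imwrite("pics/w5.png",cv2.resize(f["color"][:,:,::-1],(800,600)))
```

```text
52.8833 [-0.13656287  0.85829622 -1.57796878]
```

View pics/w5.png

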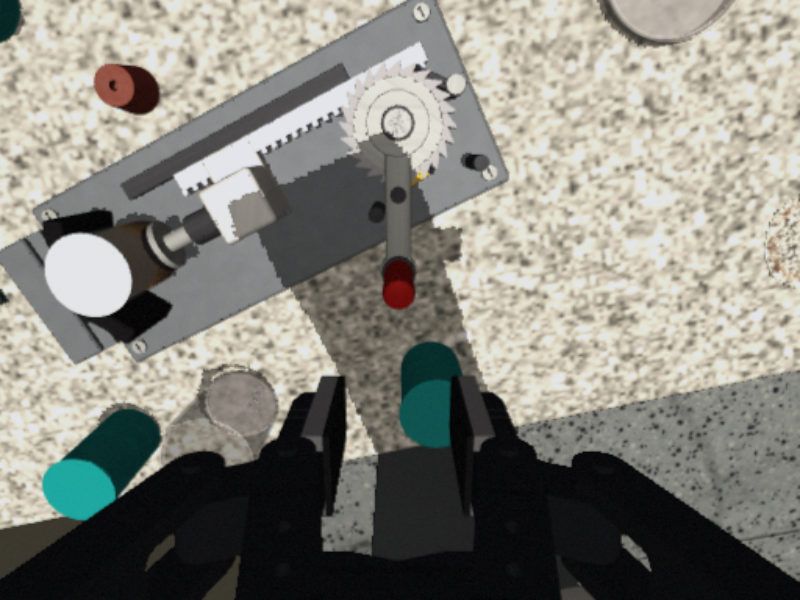

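The lever (knob at (398,290)) lies against the rest pin at (377,211). The glass is upright and in the V at (88,275), with the pad pressing on it. The gripper is clear.

```bash
python3 -c "
from cell import bot
bot.sign_off(); print(bot.sense()['time_s'])"
```

```text
the job is handed in; nothing more can be done
the job is handed in; nothing more can be done
```

I clamped the glass and handed the job in at about 53 s of the 69 s allowed. The sign-off reported no verdict.

**What I did:** I gripped the red knob and made two free strokes, which brought the pad up to the glass and pushed it home in the V block. Two loaded notches followed, felt at the knob. I then swung the lever back to about 0.01–0.02 rad, let go and raised the gripper clear.

**Last checks:**
- **Knob force:** it read 7.7 N at the end of the last working stroke, a little past the notch.
- **Clamping force:** about 24–27 N, estimated from the knob force and from about 10 mm of spring compression seen in the images.
- **Final picture:** the lever is at its rest stop. The glass looks upright in the V block with the pad on it, and the beaker and stopper look untouched. The dish was only partly in view.

**What disagreed:**
- The first try at the second loaded notch fell back. A low reload reading (4.2 N) and the jaw travel in the image both showed it, so I repeated that notch.
- After the repeat, the reload reading was again about 4.2 N at 0.10 rad, below what 24–27 N implies. I took the jaw position in the image as the deciding check: it had moved on a full notch.
- The force readings carry about 1 N of noise, and the 1.5 N friction did not show clearly. On those readings alone the clamping force could be anywhere from about 23 to 33 N, which is still inside the 10–36 N range.

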